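# Stack a stack-nest tote over a tote of vials

### The job

Stack the empty blue tote squarely on top of the grey tote that holds the three amber vials, its feet resting on the grey rim so that it stands level and clear above the vials. These are half-turn totes: with the two orange ends together they nest one inside the other, with the orange ends opposite they stack, so turn the blue one round. Let go of it there, and leave the empty grey tote where it is.

Things in the scene. Friction and masses are not known exactly. Their poses are not given: they have to be found in the camera images.
- blue_tote_mid (a point): centre, 38 mm above the underside, of the empty blue tote (loose, 0.1 to 0.2 kg). Open tub, 170 mm long (x axis) and 76 mm high; +x points to its orange end, z up. Its top 30 mm is an upright skirt 60 mm wide (y axis), to be gripped from outside across y at mid-length (unbroken from x = -54 to +30 mm); below it tapers to 144 x 34 mm. 13 mm lips stick out at both ends of the rim.
- blue_tote_end (a point): middle of the blue tote's orange end wall, 85 mm from point blue_tote_mid along +x. The tote has four feet, a pair at x = -62 and one at x = +38 mm from its middle, 10 mm long, out to 38 mm either side, undersides 16 mm above the tub's underside.
- vial_tote: grey tote, 1 kg, loose, with three amber vials; shaped as the blue one but screwed on a steel foot plate (180 x 90 x 6 mm). Origin: centre of the plate's underside; +x to the orange end, z up. Rim 82 mm up, mouth 165 x 55 mm; 16 mm slots in the rim at x = -62 and +38 mm let feet sink in (nest). Stacked, the blue tote's middle is 104 mm above this origin, its orange end to this tote's -x.
- spare_tote: empty grey tote on a steel foot plate, otherwise the same as the other grey one, on the right behind the upright panel; to be left alone. Origin at the centre of the plate's underside, +x to its orange end

How it is judged:
By the outcome, as a careful person would: the job done as asked, in the order asked, and still so for the second after the job is handed in, with the robot touching nothing.
It also fails if it takes over 38 s, if anything falls off the work surface, if the arm or the gripper's body presses on something with over 40 N, if the wrist force passes 120 N, or if a joint passes its speed limit or range.

### The arm

A 6-joint arm with a two-finger parallel gripper is mounted at the origin on a cart in front of the work surface, level with it; the furniture and walls round the work are solid. World frame = base frame: x ahead of the robot, y to its left, z up, the work surface at z = 0. Lengths are in m, angles in degrees, forces in N, time in s.
With the tool pointing down it reaches from about 0.375 to 0.9 m from the base axis. Payload 3.1 kg.
Tool frame: the origin (TCP) lies on the centre line of the jaws, within the pads' length; the fingertips stand 8 mm ahead of it and the grasp point (between the pads) lies 11 mm behind it; y points along the fingers, x is the direction in which the jaws open and shut, and the axes are right-handed (so a half turn about y gives the same grasp; the last joint's range is limited). The gripper opens to 87 mm and grips with 3 to 60 N. Pads are 19 mm wide; open, the fingers measure 117 mm over their backs; the gripper's body (75 mm by 190 mm) begins 51 mm behind the grasp point.
Start: joints at [56.007, 30.224, 82.088, -0, 67.689, -10.227], TCP at [0.252, 0.572, 0.231] pointing down, gripper open.
Joint ranges: [-176.69, 176.69], [-43.24, 126.21], [12.49, 139.97], [-82, 262], [0, 151.66], [-163.58, 163.58]. Speed limits (degrees/s): [159.86, 159.86, 180, 180, 180, 180].

### API

Orientations are given as a 3x3 rotation matrix whose columns are the frame's x, y, z axes.
In Python, from rig import read_state, imaging, job, spotter gives the robot as it stands.
- The arm moves only by the tool apply_moves, never from a script. Its argument "steps" is a list of rows, each an object of numbers: "x", "y", "z": the shift along the world's x, y, z in mm; "spin": the turn about the world's z in rad. In form: [{"x": .., "y": .., "z": .., "spin": ..}, ...]. A call has 1 to 12 rows; each row shifts and turns the pose as measured when the row begins; what a row does not reach is not made up. A row lasts 1/10 s, in which the tool goes at most 50 mm and 8.59 degrees, less where a joint would pass 70% of its speed; a pose out of reach is approached as far as the arm can. A call is refused whole if a number of a shift passes 50 or a number of a turn 0.15, either way. A call with a gripper value outside its range is refused whole. "grip" is the finger opening in mm, from 0 to 87, set as the call begins (left out, the last holds). The fingers move at their own pace and stop on an object; the grip force is fixed at half the most. Time passes only in rows, so rows that do not move let the fingers close. It gives the time, the measured TCP pose, the force and the opening at its end, in the units of the state.
- read_state(): the state, without advancing time (a new reading comes with each control period).
- imaging.capture(name): name is "side" or "top"; returns the picture (384x512x3 uint8, red, green, blue); there is no depth.
- imaging.camera_params(name): a dict with "fov_y" (degrees; the focal length in pixels is half the picture's height over the tangent of half this angle, whatever the lens; pixels are square), "cx", "cy" (the principal point, pixels), "R" (3x3) and "t" (3): a world point X has camera coordinates R X + t. Camera axes: x right, y down, z forward; pixel columns grow to the right and rows downward; lengths in m; the calibration is good to about 2 mm. A picture is of the moment at which its call begins. camera_params takes no time and is no camera call.
- job.hand_in(): hands the job in, once; it reports no verdict.
Trained networks look in the newest picture that a camera, given by its name, has taken for a name from the list of things; names that differ only in an ending like _2 or _b are one class to them, and where a whole thing is asked for, a point or a joint stands for the part that bears it (a point fixed in the world has none). Each returns a list of dicts, best first, with "score" (0 to 1); they miss things now and then, are a little off and sometimes report something else, mostly with a low value. They report only what shows in the picture. A call takes as long as a camera call.
- spotter.cut_out(name, camera): "mask" (384x512 bool, what is visible of it) and "rect" ([left, top, width, height] in pixels, round what is visible of it).
The state is a dict: "time_s": time; "joint_positions": joint angles; "qvel": joint speeds; "tau": joint torques, N m; "position": TCP position; "tcp_rot": TCP orientation; "force": force on the tool from outside, world axes, zero at the start; "moment": the same for the moment, N m; "opening": opening from 0.0 (shut) to 1.0 (fully open).
Only numpy, scipy, OpenCV 4.12 (cv2) and the standard library are available. Lean on these libraries where they do the work, as an engineer would, in place of code of your own. Each camera call takes 0.05 s, during which the arm holds its last target.

## Working session

There is one attempt and no reset: what is moved stays moved. The work goes in short steps, Python scripts to look and compute and a tool call to move; the robot and the scene stay as the last step left them, time stands still between calls to the robot, and variables do not carry over. Pictures are saved under pics/ and viewed, and the job is handed in when it is done.

Besides the shell and the picture viewer there is one more tool, called after "Request:" as name(argument=value, ...) on one line, values as JSON. apply_moves: Moves the arm, as the interface text tells. Its arguments: {"type":"object","properties":{"steps":{"type":"array"},"grip":{"type":"number"}},"required":["steps"]}

```bash
mkdir -p pics; ls; python3 - <<'E'
from rig import read_state, imaging, job, spotter
import cv2, numpy as np
np.set_printoptions(precision=4,suppress=True)
s=read_state();print(s['time_s'],s['position'],s['tcp_rot'],s['force'],s['opening'])
for c in('top','side'):
    im=imaging.capture(c);cv2.imwrite(f'pics/{c}0.png',im[:,:,::-1]);cv2.imwrite(f'pics/{c}0_raw.png',im[:,:,::-1])
    print(c,imaging.camera_params(c))
    for n in('blue_tote_mid','blue_tote_end','vial_tote','spare_tote'):
        for r in spotter.cut_out(n,c): print(c,n,r['score'],r['rect'],r['mask'].sum())
print(read_state()['time_s'])
E
```

```text
pics
0.0 [0.2514 0.5714 0.2296] [[ 0.403  -0.0012 -0.9152]
 [ 0.9152 -0.0017  0.403 ]
 [-0.0021 -1.      0.0004]] [ 0.2167  0.3552 -0.166 ] 0.9987193974273445
top {'fov_y': 42.082520529633705, 'cx': 254.47460761069823, 'cy': 189.4818950632931, 'R': array([[-0.0033, -1.    ,  0.0085],
       [-0.9975,  0.0027, -0.0711],
       [ 0.0711, -0.0087, -0.9974]]), 't': array([-0.0246,  0.5233,  1.2065])}
top blue_tote_mid 0.68 [134.3, 159.3, 35.8, 80.3] 2279
top vial_tote 0.78 [198.7, 152.6, 48.6, 85.8] 2722
top spare_tote 0.67 [316.8, 150.6, 39.6, 84.8] 2883
side {'fov_y': 51.72886749202721, 'cx': 249.5245888998048, 'cy': 189.912455020761, 'R': array([[ 0.6866, -0.727 , -0.0076],
       [-0.5461, -0.5088, -0.6655],
       [ 0.48  ,  0.4611, -0.7463]]), 't': array([-0.3671,  0.3347,  0.7402])}
side blue_tote_mid 0.59 [146.6, 132.3, 68.4, 55.5] 2034
side blue_tote_end 0.56 [144.5, 133.2, 63.4, 54.8] 1898
side vial_tote 0.57 [188.6, 172.5, 34.5, 53.5] 1270
side vial_tote 0.18 [280.5, 219.2, 81.3, 91.1] 3748
side spare_tote 0.88 [278.4, 217.3, 82.4, 92.7] 3946
0.5
```

```bash
python3 - <<'E'
import cv2
a=cv2.imread('pics/top0.png');b=cv2.imread('pics/side0.png')
cv2.imwrite('pics/t1.png',cv2.resize(a[130:260,110:380],None,fx=2.9,fy=2.9,interpolation=cv2.INTER_CUBIC))
cv2.imwrite('pics/s1.png',cv2.resize(b[100:340,100:380],None,fx=2.4,fy=2.4,interpolation=cv2.INTER_CUBIC))
E
```

```text
(no output)
```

View pics/t1.png

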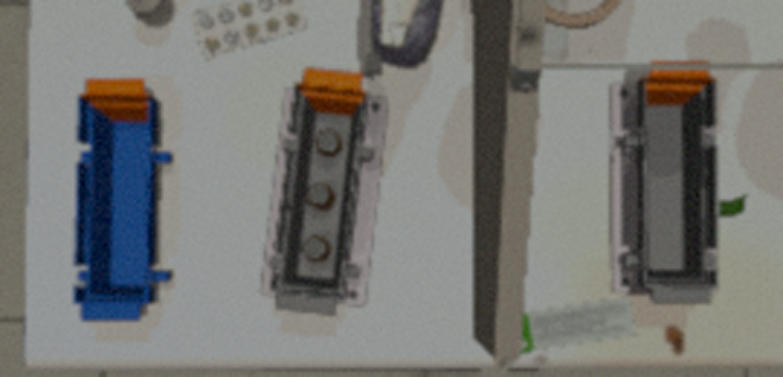

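View pics/s1.png

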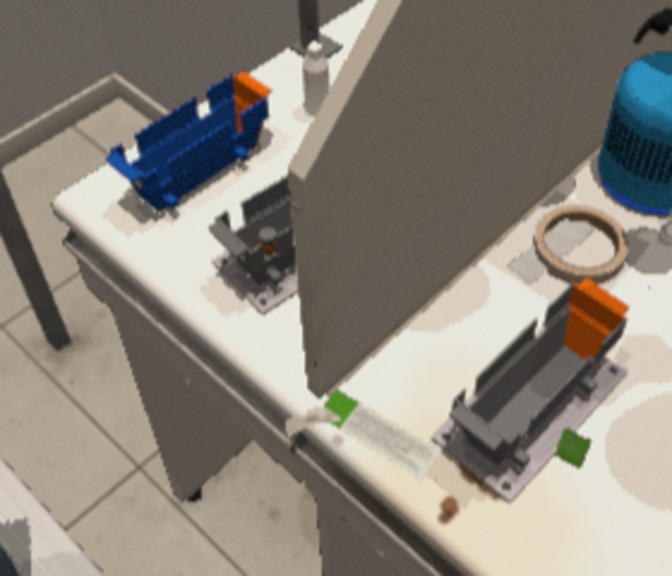

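View pics/top0.png

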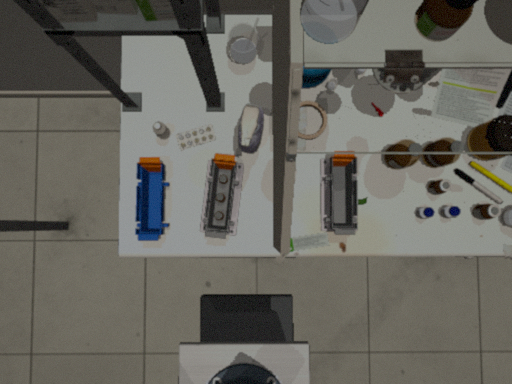

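The top view shows blue at (150,198), the vial tote at (221,195) and the spare at (340,193). All orange ends point away from the robot, towards +x. I'll zoom in for exact rim corners.

```bash
python3 - <<'E'
import cv2
import numpy as np
a=cv2.imread('pics/top0.png')
f=7
def z(im,x0,y0,w,h,f,name):
    o=cv2.resize(im[y0:y0+h,x0:x0+w],None,fx=f,fy=f,interpolation=cv2.INTER_CUBIC)
    for i in range(0,w,10): cv2.putText(o,str(x0+i),(i*f,9),0,.35,(0,0,255),1); cv2.line(o,(i*f,0),(i*f,h*f),(0,200,255) ,1) if 0 else cv2.line(o,(i*f,10),(i*f,18),(0,0,255),1)
    for i in range(0,h,10): cv2.putText(o,str(y0+i),(0,i*f+4),0,.35,(0,0,255),1); cv2.line(o,(22,i*f),(30,i*f),(0,0,255),1)
    cv2.imwrite(name,o)
z(a,125,150,60,100,6,'pics/tb.png')
z(a,190,145,65,100,6,'pics/tv.png')
b=cv2.imread('pics/side0.png')
z(b,135,120,100,110,6,'pics/sb.png')
cv2.imwrite('pics/sfull.png',b)
E
```

```text
(no output)
```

View pics/tb.png

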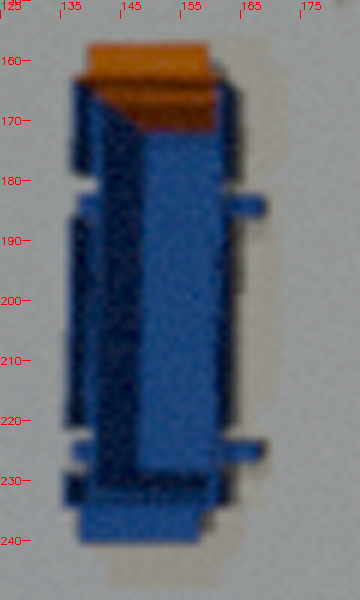

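View pics/tv.png

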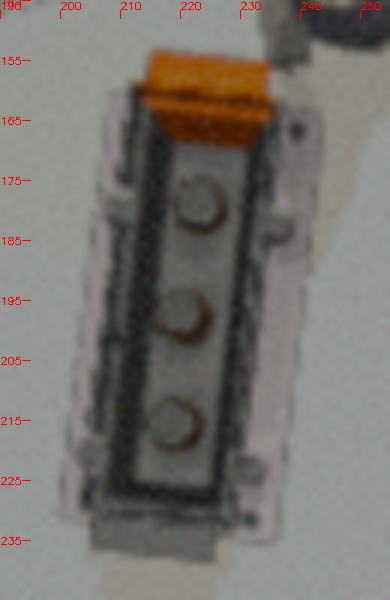

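View pics/sb.png

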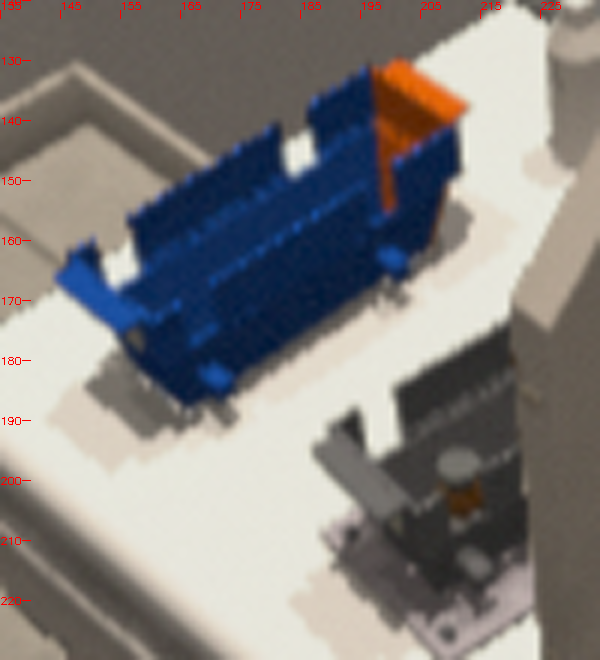

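View pics/sfull.png

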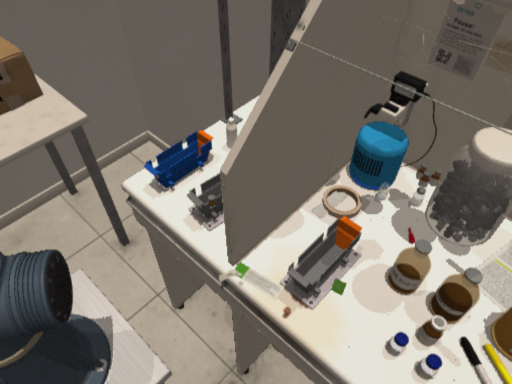

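```bash
cat > h.py <<'E'
import numpy as np
from rig import imaging
P={c:imaging.camera_params(c) for c in('top','side')}
F={c:192/np.tan(np.radians(P[c]['fov_y']/2)) for c in P}
def proj(c,X):
    p=P[c];X=np.atleast_2d(X)@p['R'].T+p['t'];return X[:,:2]/X[:,2:]*F[c]+[p['cx'],p['cy']]
def back(c,uv,z):
    p=P[c];d=p['R'].T@np.array([(uv[0]-p['cx'])/F[c],(uv[1]-p['cy'])/F[c],1]);o=-p['R'].T@p['t']
    return o+d*(z-o[2])/d[2]
E
python3 - <<'E'
from h import *
np.set_printoptions(precision=4,suppress=True)
q=lambda x,y,x0,y0,f=6:((x+.5)/f-.5+x0,(y+.5)/f-.5+y0)
def two(c,A,B,z):
    a=back(c,A,z);b=back(c,B,z);d=a-b;print(c,a[:2],b[:2],'mid',(a+b)[:2]/2,'len',np.linalg.norm(d),'yaw',np.degrees(np.arctan2(d[1],d[0])))
two('top',q(148,44,125,150),q(138,542,125,150),.076)
two('top',q(210,57,190,145),q(152,555,190,145),.082)
two('side',q(437,82,135,120),q(85,302,135,120),.076)
c=[back('top',q(x,y,190,145),.006) for x,y in((108,88),(322,110),(275,543),(60,520))]
print('plate',np.mean(c,0), [np.linalg.norm(c[i]-c[i-1]) for i in range(4)], np.degrees(np.arctan2(*(c[0]-c[3])[[1,0]])),np.degrees(np.arctan2(*(c[1]-c[2])[[1,0]])))
for uv in((273,255),(285,258)): print('panel',back('top',uv,0))
print(proj('top',[[.25,.57,.23]]),proj('side',[[.25,.57,.23],[0,0,0]]), back('top',(130,100),0),back('top',(215,100),0))
E
```

```text
top [0.5964 0.221 ] [0.4026 0.2226] mid [0.4995 0.2218] len 0.19385893040707175 yaw -0.47075328198526567
top [0.6019 0.044 ] [0.4087 0.0662] mid [0.5053 0.0551] len 0.1944518109905315 yaw -6.536717834872792
side [0.5991 0.2166] [0.4057 0.2203] mid [0.5024 0.2184] len 0.1934307622409314 yaw -1.0836572209985151
plate [0.5059 0.0555 0.006 ] [np.float64(0.1795629250079119), np.float64(0.08924539698796581), np.float64(0.17994435092156172), np.float64(0.08877306300460883)] -6.101744435455978 -6.252257367056825
panel [ 0.3622 -0.0715  0.    ]
panel [ 0.3548 -0.1011  0.    ]
[[-44.745  320.1413]] [[ -5.0872  87.9703]
 [ 53.0855 368.9978]] [0.7514 0.2865 0.    ] [0.7512 0.0725 0.    ]
```

Rim length comes out at 194 mm (true 196) and the foot plate at 180 x 89 mm, so the measurements agree.
- **Blue tote:** about (0.500, 0.220), yaw about -0.6°.
- **Vial tote:** (0.506, 0.055), yaw about -6.3°.

Next I approach the blue tote.

Request:
apply_moves(steps=[{"x": 0, "y": 0, "z": 20, "spin": 0}, {"x": 25, "y": -35, "z": 0, "spin": 0.135}, {"x": 25, "y": -35, "z": 0, "spin": 0.135}, {"x": 25, "y": -35, "z": 0, "spin": 0.135}, {"x": 25, "y": -35, "z": 0, "spin": 0}, {"x": 25, "y": -35, "z": 0, "spin": 0}, {"x": 25, "y": -35, "z": 0, "spin": 0}, {"x": 25, "y": -35, "z": 0, "spin": 0}, {"x": 25, "y": -35, "z": 0, "spin": 0}, {"x": 25, "y": -35, "z": 0, "spin": 0}, {"x": 20, "y": -30, "z": 0, "spin": 0}, {"x": 0, "y": 0, "z": 0, "spin": 0}], grip=87)

```text
time_s: 1.7
position: [0.5052, 0.2151, 0.2534]
tcp_rot: [[-0.013, 0.01, -1.0], [1.0, 0.004, -0.013], [0.004, -1.0, -0.01]]
force: [-0.0, 0.8, -0.4]
opening: 1.003
```

```bash
cat > st.py <<'E'
from rig import read_state
import numpy as np
np.set_printoptions(precision=4,suppress=True)
s=read_state();R=s['tcp_rot']
print(s['time_s'],s['position'],'yaw',np.degrees(np.arctan2(R[1][0],R[0][0])),'tilt',np.array(R)[2],s['force'],s['opening'],np.array(s['joint_positions']))
E
python3 st.py; python3 - <<'E'
from h import *
import cv2
for c in('top','side'):cv2.imwrite(f'pics/{c}2.png',imaging.capture(c)[:,:,::-1])
E
```

```text
1.7 [0.5052 0.2151 0.2534] yaw 90.75033946272987 tilt [ 0.0042 -0.9999 -0.0096] [-0.0236  0.7852 -0.3552] 1.002804390900375 [ 11.3211  22.5593  91.9646   0.1532  64.8927 -79.4924]
```

View pics/top2.png

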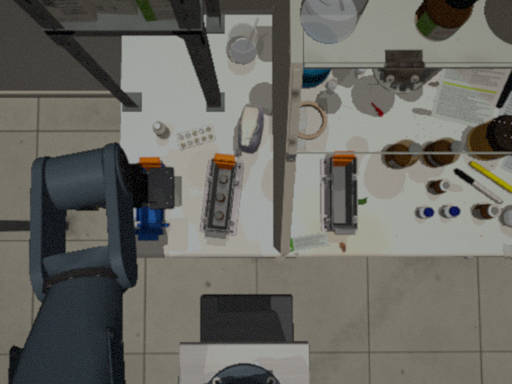

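View pics/side2.png

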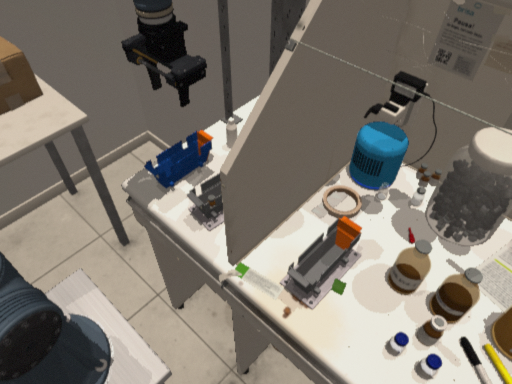

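The arm is over the blue tote and clear on both sides. Going down.

Request:
apply_moves(steps=[{"x": -5, "y": 5, "z": -40, "spin": -0.022}, {"x": 0, "y": 0, "z": -45}, {"x": 0, "y": 0, "z": -45}, {"x": 0, "y": 0, "z": -30}, {"x": 0, "y": 0, "z": -10}, {"x": 0, "y": 0, "z": 0}])

```text
invalid input at $.steps[1]: expected keys x, y, z, spin
```

```bash
python3 st.py; python3 - <<'E'
from h import *
import cv2
for c in('top','side'):cv2.imwrite(f'pics/{c}3.png',imaging.capture(c)[:,:,::-1])
o=cv2.imread('pics/side3.png')[100:220,100:240];cv2.imwrite('pics/side3z.png',cv2.resize(o,None,fx=5,fy=5,interpolation=2))
E
```

```text
1.8 [0.5025 0.2179 0.2531] yaw 90.90429784717793 tilt [ 0.0058 -1.     -0.0067] [-0.4239  0.3696 -1.5902] 0.9992239340334398 [ 11.6095  22.5089  92.0929   0.2804  64.9593 -79.4114]
```

View pics/side3z.png

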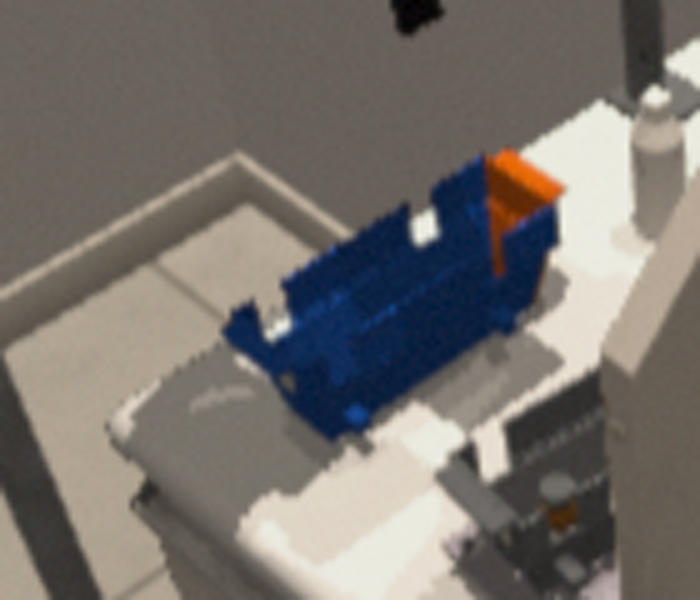

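The call was refused because each row needs every key, so nothing moved. Resending it in full.

Request:
apply_moves(steps=[{"x": -3, "y": 3, "z": -40, "spin": -0.022}, {"x": 0, "y": 0, "z": -45, "spin": 0}, {"x": 0, "y": 0, "z": -45, "spin": 0}, {"x": 0, "y": 0, "z": -20, "spin": 0}, {"x": 0, "y": 0, "z": 0, "spin": 0}, {"x": 0, "y": 0, "z": 0, "spin": 0}])

```text
time_s: 2.5
position: [0.4946, 0.2317, 0.102]
tcp_rot: [[-0.01, 0.013, -1.0], [1.0, 0.009, -0.01], [0.009, -1.0, -0.014]]
force: [0.5, 0.2, -0.5]
opening: 0.996
```

```bash
python3 st.py; python3 - <<'E'
from h import *
import cv2
for c in('top','side'):cv2.imwrite(f'pics/{c}4.png',imaging.capture(c)[:,:,::-1])
o=cv2.imread('pics/side4.png')[80:220,100:240];cv2.imwrite('pics/side4z.png',cv2.resize(o,None,fx=4,fy=4,interpolation=2))
E
python3 st.py
```

```text
2.5 [0.4946 0.2317 0.102 ] yaw 90.57274386480157 tilt [ 0.0091 -0.9999 -0.0136] [ 0.5433  0.1944 -0.4917] 0.9964175642251969 [ 13.1872  34.6881 100.4819   0.4861  43.9585 -77.7294]
2.6 [0.4954 0.2315 0.103 ] yaw 90.54341675668795 tilt [ 0.0095 -0.9998 -0.0158] [ 0.3915  0.9566 -0.3893] 0.9985993822178587 [ 13.1474  34.5988 100.4489   0.4798  43.9528 -77.7342]
```

View pics/side4z.png

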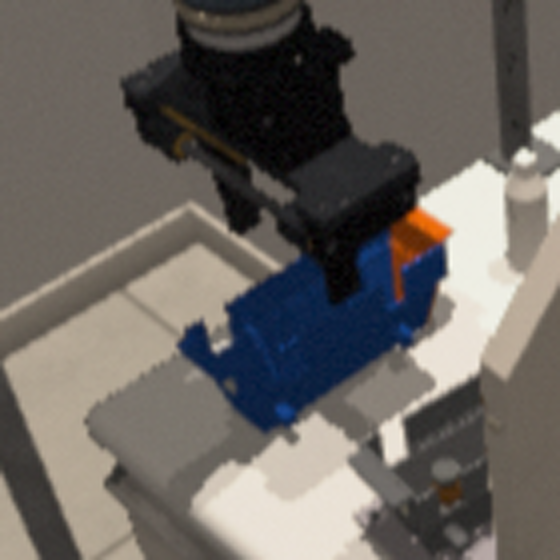

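Drift accumulated during the descent: 5 mm short in x and 11 mm over in y. I'll correct it above the rim before going lower.

Request:
apply_moves(steps=[{"x": 5, "y": -11, "z": 0, "spin": -0.018}])

```text
time_s: 2.7
position: [0.5007, 0.2215, 0.1044]
tcp_rot: [[0.007, 0.018, -1.0], [1.0, 0.01, 0.007], [0.01, -1.0, -0.018]]
force: [-0.3, -0.6, 1.2]
opening: 0.999
```

```bash
python3 - <<'E'
from h import *
import cv2
cv2.imwrite(f'pics/top5.png',imaging.capture('top')[:,:,::-1])
E
python3 st.py
```

```text
2.75 [0.5025 0.2196 0.1046] yaw 89.47891620562469 tilt [ 0.0095 -0.9998 -0.0201] [ 1.2214 -0.4282  1.2418] 0.9998851589653855 [ 11.7674  34.4624 100.3394   0.4086  43.9559 -77.9971]
```

Request:
apply_moves(steps=[{"x": -1, "y": 0, "z": -20, "spin": 0}])

```text
time_s: 2.85
position: [0.5051, 0.2194, 0.0878]
tcp_rot: [[0.01, 0.029, -1.0], [1.0, 0.011, 0.011], [0.011, -1.0, -0.029]]
force: [0.0, 0.5, 0.2]
opening: 0.998
```

Request:
apply_moves(steps=[{"x": -3, "y": 1, "z": -18, "spin": 0}])

```text
time_s: 2.95
position: [0.5042, 0.2199, 0.071]
tcp_rot: [[0.012, 0.034, -0.999], [1.0, 0.012, 0.012], [0.012, -0.999, -0.034]]
force: [-0.3, 0.3, -0.1]
opening: 0.995
```

```bash
python3 - <<'E'
from h import *
import cv2
for c in('top','side'):cv2.imwrite(f'pics/{c}6.png',imaging.capture(c)[:,:,::-1])
o=cv2.imread('pics/side6.png')[80:220,100:240];cv2.imwrite('pics/side6z.png',cv2.resize(o,None,fx=4,fy=4,interpolation=2))
E
python3 st.py
```

```text
3.05 [0.5018 0.2196 0.0693] yaw 89.34495488666953 tilt [ 0.0108 -0.9996 -0.0275] [-1.2766 -0.2505  1.1258] 0.9992217262433362 [ 11.8004  37.7926 101.7862   0.4194  38.7491 -77.8593]
```

View pics/side6z.png

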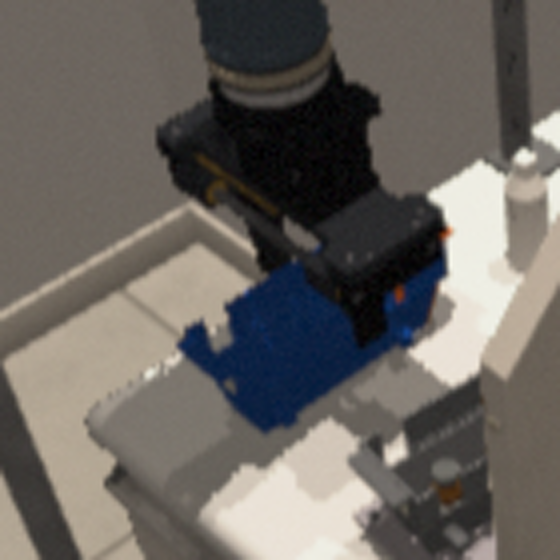

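```bash
python3 - <<'E'
from h import *
print(back('side',(192.5,164.5),.061), proj('side',[[.502,.17,.061],[.502,.165,.061],[.54,.17,.061]]))
E
```

```text
[0.50099596 0.16806196 0.061     ] [[192.29631785 163.93521494]
 [193.58883568 164.87184861]
 [203.31763966 156.43271007]]
```

Side view: the fingertip at about (192,164) back-projects to x = 0.501, which matches the TCP and the tote's middle. I'll finish the descent and close.

Request:
apply_moves(steps=[{"x": -2, "y": 0.5, "z": -17, "spin": 0}])

```text
time_s: 3.15
position: [0.5026, 0.2202, 0.0546]
tcp_rot: [[0.012, 0.034, -0.999], [1.0, 0.012, 0.013], [0.012, -0.999, -0.034]]
force: [0.6, -0.8, -0.3]
opening: 1.001
```

```bash
python3 st.py
```

```text
3.15 [0.5026 0.2202 0.0546] yaw 89.29898379907127 tilt [ 0.0121 -0.9994 -0.0337] [ 0.5835 -0.7598 -0.2856] 1.00130536190077 [ 11.8438  39.2548 102.2567   0.4331  36.4542 -77.7873]
```

Request:
apply_moves(steps=[{"x": 0, "y": 0, "z": 0, "spin": 0}, {"x": 0, "y": 0, "z": 0, "spin": 0}, {"x": 0, "y": 0, "z": 0, "spin": 0}, {"x": 0, "y": 0, "z": 0, "spin": 0}], grip=40)

```text
time_s: 3.55
position: [0.5047, 0.2195, 0.0576]
tcp_rot: [[0.014, 0.037, -0.999], [1.0, 0.012, 0.014], [0.013, -0.999, -0.037]]
force: [0.3, 1.4, -0.6]
opening: 0.724
```

Request:
apply_moves(steps=[{"x": 0, "y": 0, "z": 0, "spin": 0}, {"x": 0, "y": 0, "z": 0, "spin": 0}])

```text
time_s: 3.75
position: [0.5053, 0.2197, 0.0587]
tcp_rot: [[0.014, 0.039, -0.999], [1.0, 0.013, 0.014], [0.013, -0.999, -0.039]]
force: [-0.1, -0.3, -1.4]
opening: 0.688
```

```bash
python3 st.py
```

```text
3.75 [0.5053 0.2197 0.0587] yaw 89.2242165547881 tilt [ 0.0131 -0.9992 -0.0388] [-0.0785 -0.2565 -1.4425] 0.6878522441357133 [ 11.7368  38.8809 102.0594   0.4176  36.7269 -77.8025]
```

Gripped: the opening of 0.688 is 60 mm, matching the skirt width. Lifting.

Request:
apply_moves(steps=[{"x": 0, "y": 0, "z": 15, "spin": 0}, {"x": 0, "y": 0, "z": 30, "spin": 0}, {"x": 0, "y": 0, "z": 35, "spin": 0}, {"x": 0, "y": 0, "z": 35, "spin": 0}, {"x": 0, "y": 0, "z": 25, "spin": 0}])

```text
time_s: 4.25
position: [0.5001, 0.2185, 0.1984]
tcp_rot: [[0.014, 0.025, -1.0], [1.0, 0.009, 0.014], [0.01, -1.0, -0.025]]
force: [0.5, 0.1, -1.3]
opening: 0.685
```

```bash
python3 - <<'E'
from h import *
import cv2
a=[imaging.capture(c)[:,:,::-1] for c in('top','side')]
cv2.imwrite('pics/p7.png',cv2.resize(np.hstack([a[0][100:300,80:280],a[1][40:240,80:280]]),None,fx=2,fy=2,interpolation=2))
E
python3 st.py
```

```text
4.35 [0.5022 0.219  0.2001] yaw 89.23259201962684 tilt [ 0.0113 -0.9994 -0.0315] [ 0.4575  0.6521 -1.19  ] 0.6848558199809913 [ 11.741   25.8615  96.4761   0.2907  55.758  -77.641 ]
```

View pics/p7.png

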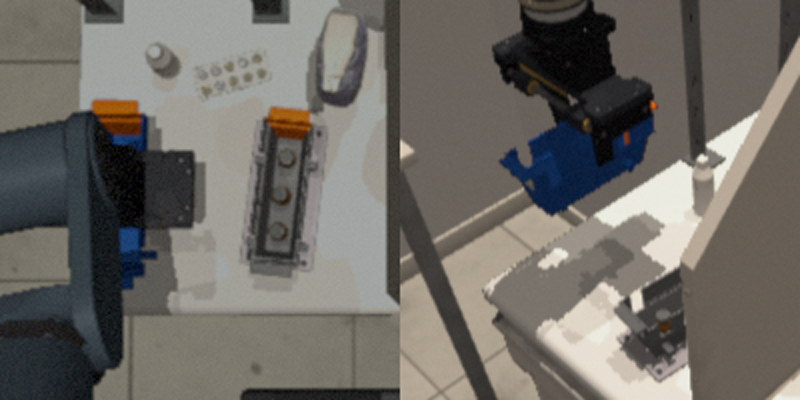

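The blue tote is lifted clear. I'll make the half turn clockwise, which keeps joint 6 within range, here away from the other totes.

Request:
apply_moves(steps=[{"x": 0, "y": 0, "z": 0, "spin": -0.146}, {"x": 0, "y": 0, "z": 0, "spin": -0.146}, {"x": 0, "y": 0, "z": 0, "spin": -0.146}, {"x": 0, "y": 0, "z": 0, "spin": -0.146}, {"x": 0, "y": 0, "z": 0, "spin": -0.146}, {"x": 0, "y": 0, "z": 0, "spin": -0.146}])

```text
time_s: 4.95
position: [0.4967, 0.2177, 0.1929]
tcp_rot: [[0.793, 0.016, -0.61], [0.61, -0.018, 0.792], [0.002, -1.0, -0.024]]
force: [0.1, 0.2, -1.6]
opening: 0.689
```

```bash
python3 st.py
```

```text
4.95 [0.4967 0.2177 0.1929] yaw 37.57123285761477 tilt [ 0.0016 -0.9997 -0.0239] [ 0.0621  0.2488 -1.6121] 0.6885673111135996 [ 12.5296  26.5857  96.5805  -1.4435  56.1791 -24.2439]
```

Request:
apply_moves(steps=[{"x": 0, "y": 0, "z": 1, "spin": -0.146}, {"x": 0, "y": 0, "z": 1, "spin": -0.146}, {"x": 0, "y": 0, "z": 1, "spin": -0.146}, {"x": 0, "y": 0, "z": 1, "spin": -0.146}, {"x": 0, "y": 0, "z": 1, "spin": -0.146}, {"x": 0, "y": 0, "z": 1, "spin": -0.146}, {"x": 0, "y": 0, "z": 1, "spin": -0.146}, {"x": 0, "y": 0, "z": 1, "spin": -0.146}, {"x": 0, "y": 0, "z": 1, "spin": -0.146}, {"x": 0, "y": 0, "z": 1, "spin": -0.146}])

```text
time_s: 5.95
position: [0.4848, 0.2154, 0.1852]
tcp_rot: [[0.664, -0.044, 0.746], [-0.747, -0.004, 0.665], [-0.026, -0.999, -0.035]]
force: [0.4, 0.2, -0.3]
opening: 0.687
```

```bash
python3 st.py
```

```text
5.95 [0.4848 0.2154 0.1852] yaw -48.364694350314956 tilt [-0.0264 -0.999  -0.0351] [ 0.3745  0.1826 -0.2777] 0.6868645446593115 [11.7028 27.4138 96.6294  0.3588 58.4567 59.8466]
```

Request:
apply_moves(steps=[{"x": 3, "y": -12, "z": 4, "spin": -0.14}, {"x": 3, "y": -12, "z": 4, "spin": -0.14}, {"x": 3, "y": -12, "z": 4, "spin": -0.14}, {"x": 3, "y": -12, "z": 4, "spin": -0.14}, {"x": 3, "y": -12, "z": 4, "spin": -0.14}, {"x": 3, "y": -12, "z": 4, "spin": -0.14}])

```text
time_s: 6.55
position: [0.4957, 0.1416, 0.1992]
tcp_rot: [[-0.146, -0.05, 0.988], [-0.989, 0.037, -0.144], [-0.029, -0.998, -0.055]]
force: [-0.0, 0.7, -1.7]
opening: 0.689
```

```bash
python3 - <<'E'
from h import *
import cv2
a=[imaging.capture(c)[:,:,::-1] for c in('top','side')]
cv2.imwrite('pics/p8.png',cv2.resize(np.hstack([a[0][100:300,80:280],a[1][40:240,80:280]]),None,fx=2,fy=2,interpolation=2))
E
python3 st.py
```

```text
6.65 [0.4963 0.1408 0.1995] yaw -98.16897436668413 tilt [-0.0289 -0.9981 -0.0537] [ 1.3858 -0.3149 -1.0614] 0.6882237297862568 [ 2.1288 25.1717 98.0184  2.5235 59.5715 98.9227]
```

View pics/p8.png

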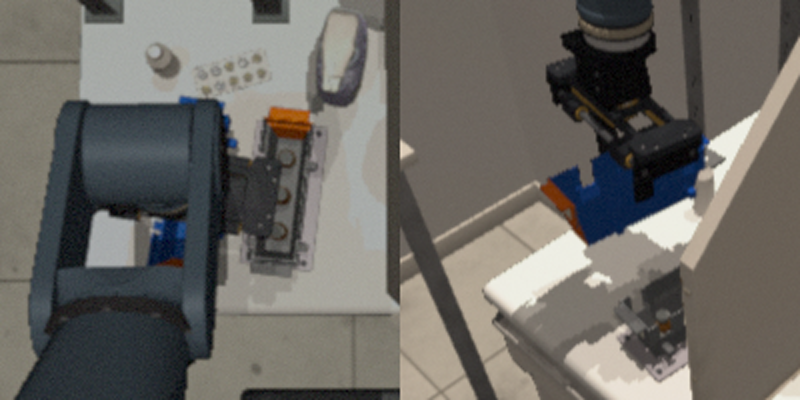

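The tote is turned, with its orange end now towards the robot (side view at about (140,140), left). I'll compute the tote pose rigidly from the grasp.

```bash
cat > tp.py <<'E'
from h import *
from rig import read_state
from scipy.spatial.transform import Rotation as Ro
np.set_printoptions(precision=4,suppress=True)
# grasp
zx=np.array([0.014,1.0,0.013]);yy=np.array([0.039,0.013,-0.999])
yy/=np.linalg.norm(yy);zx-=yy*(zx@yy);zx/=np.linalg.norm(zx)
Rg=np.c_[zx,yy,np.cross(zx,yy)];pg=np.array([.5050,.2196,.0587])
Rt=Ro.from_euler('z',-.7,degrees=True).as_matrix();pt=np.array([.5005,.2200,.038])
Rr=Rg.T@Rt;pr=Rg.T@(pt-pg)
V=np.array([.506,.0553]);vy=-6.3
def tote():
    s=read_state();R=np.array(s['tcp_rot']);p=np.array(s['position'])
    return s,R@Rr,p+R@pr
if __name__=='__main__':
    s,R,p=tote()
    yaw=np.degrees(np.arctan2(R[1,0],R[0,0]))
    print('t',s['time_s'],'tote mid',p,'yaw',yaw,'zaxis',R[:,2],'open',s['opening'],'F',np.array(s['force']))
    e=(vy+180-yaw+180)%360-180
    print('need mm',(V-p[:2])*1000,'spin',np.radians(e),'z over stacked',(p[2]-.104)*1000)
    for x in(-62,38):
        for y in(-33,33): print('foot z',(p+R@np.array([x,y,-22])/1e3)[2]*1000,end=' ')
    print()
E
python3 tp.py
```

```text
t 6.65 tote mid [0.5006 0.1408 0.1788] yaw 171.9564930200927 zaxis [ 0.0088 -0.0441  0.999 ] open 0.6882237297862568 F [ 1.3858 -0.3149 -1.0614]
need mm [  5.4218 -85.4688] spin 0.030429937330884914 z over stacked 74.7833017907767
foot z 157.28494852995877 foot z 154.48419299733985 foot z 158.77039716640826 foot z 155.9696416337893
```

Request:
apply_moves(steps=[{"x": 2, "y": -25, "z": 0, "spin": 0.015}, {"x": 2, "y": -25, "z": 0, "spin": 0.015}, {"x": 2, "y": -25, "z": 0, "spin": 0}])

```text
time_s: 6.95
position: [0.4997, 0.0679, 0.1963]
tcp_rot: [[-0.096, -0.056, 0.994], [-0.995, 0.037, -0.094], [-0.031, -0.998, -0.06]]
force: [1.0, -0.2, -0.1]
opening: 0.691
```

```bash
python3 - <<'E'
from h import *
import cv2
a=[imaging.capture(c)[:,:,::-1] for c in('top','side')]
cv2.imwrite('pics/top9.png',a[0]);cv2.imwrite('pics/side9.png',a[1])
cv2.imwrite('pics/p9.png',cv2.resize(np.hstack([a[0][100:300,130:330],a[1][60:260,100:300]]),None,fx=2,fy=2,interpolation=2))
E
python3 tp.py; python3 st.py
```

```text
t 7.05 tote mid [0.5045 0.0662 0.1756] yaw 174.38005606885747 zaxis [ 0.0158 -0.0452  0.9989] open 0.6863607167536587 F [-0.1181  0.1896 -1.6822]
need mm [  1.5038 -10.9343] spin -0.011869217499732332 z over stacked 71.55033382317512
foot z 153.75868236078992 foot z 150.8909175243768 foot z 155.77609071237404 foot z 152.9083258759609 
7.05 [0.5004 0.0661 0.1963] yaw -95.75539522336359 tilt [-0.0299 -0.9978 -0.059 ] [-0.1181  0.1896 -1.6822] 0.6863607167536587 [-6.1997 24.9259 99.2187  1.9574 59.2703 88.4547]
```

View pics/p9.png

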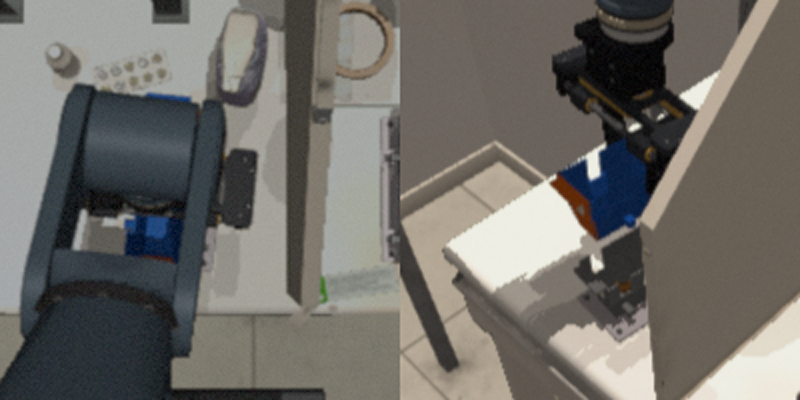

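There is still room between the gripper and the panel (zoom columns 258 and 285). Aligning and descending in stages.

Request:
apply_moves(steps=[{"x": 1, "y": -11, "z": -10, "spin": -0.01}, {"x": 0, "y": 0, "z": -20, "spin": 0}])

```text
time_s: 7.25
position: [0.5028, 0.0554, 0.1661]
tcp_rot: [[-0.107, -0.051, 0.993], [-0.994, 0.036, -0.105], [-0.031, -0.998, -0.055]]
force: [-0.2, 0.2, -1.0]
opening: 0.686
```

```bash
python3 tp.py;python3 tp.py | grep need
```

```text
t 7.25 tote mid [0.507  0.0555 0.1453] yaw 174.0053927815498 zaxis [ 0.0109 -0.0456  0.9989] open 0.6859370566726747 F [-0.2304  0.2295 -1.0055]
need mm [-0.976  -0.1983] spin -0.005330109549868024 z over stacked 41.28797356854426
foot z 123.80070745976212 foot z 120.88377954241392 foot z 125.36509688748096 foot z 122.44816897013274 
need mm [-0.976  -0.1983] spin -0.005330109549868024 z over stacked 41.28797356854426
```

Before entering the tub, I'll check the predicted poses against the pictures by drawing the outlines.

```bash
cat > ov.py <<'E'
from tp import *
import cv2,sys
def draw(name):
    s,R,p=tote()
    Rv=Ro.from_euler('z',vy,degrees=True).as_matrix();pv=np.r_[V,.044]
    out=[]
    for c,(x0,y0,w,h) in (('top',(185,130,90,130)),('side',(150,90,120,130))):
        im=imaging.capture(c)[:,:,::-1];f=4.2
        o=cv2.resize(im[y0:y0+h,x0:x0+w],None,fx=f,fy=f,interpolation=2)
        for RR,pp,col in((R,p,(0,255,255)),(Rv,pv,(0,255,0))):
            loops=[[(-85,-30,38),(85,-30,38),(85,30,38),(-85,30,38)],[(-72,-17,-38),(72,-17,-38),(72,17,-38),(-72,17,-38)],[(98,-23,38),(98,23,38)],[(-98,-23,38),(-98,23,38)],[(-57,-38,-22),(-67,-38,-22)],[(33,-38,-22),(43,-38,-22)],[(-57,38,-22),(-67,38,-22)],[(33,38,-22),(43,38,-22)]]
            for L in loops:
                uv=(proj(c,(np.array(L)/1e3)@RR.T+pp)-[x0,y0]+.5)*f-.5
                cv2.polylines(o,[np.round(uv).astype(np.int32)],True,col,1)
        out.append(o)
    hh=min(o.shape[0] for o in out);cv2.imwrite(name,np.hstack([o[:hh] for o in out])[:,:800])
draw(sys.argv[1])
E
python3 ov.py pics/ov1.png
```

```text
(no output)
```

View pics/ov1.png

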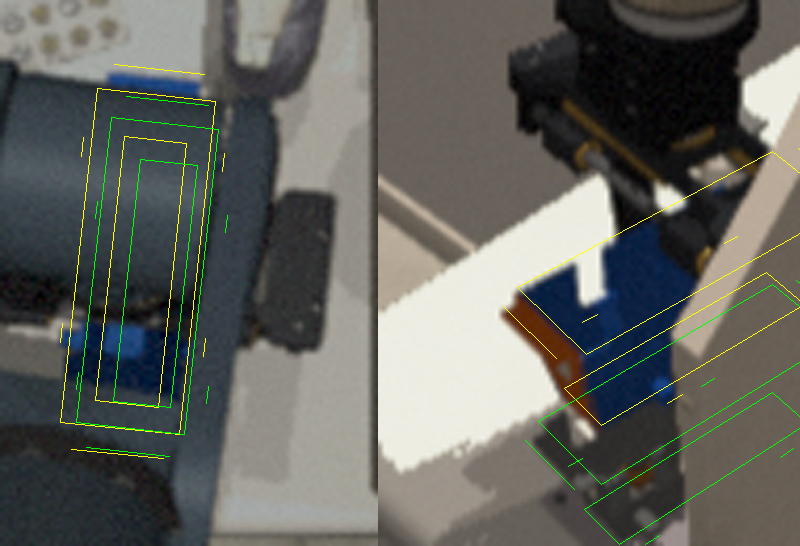

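```bash
python3 - <<'E'
from h import *
import cv2
a=[imaging.capture(c)[:,:,::-1] for c in('top','side')]
cv2.imwrite('pics/top10.png',a[0]);cv2.imwrite('pics/side10.png',a[1])
def z(im,x0,y0,w,h,f):
    o=cv2.resize(im[y0:y0+h,x0:x0+w],None,fx=f,fy=f,interpolation=cv2.INTER_CUBIC)
    o=cv2.convertScaleAbs(o,alpha=1.3,beta=15)
    for i in range(0,w,5): cv2.putText(o,str(x0+i),(i*f,9),0,.35,(0,0,255),1); cv2.line(o,(i*f,10),(i*f,16),(0,0,255),1)
    for i in range(0,h,5): cv2.putText(o,str(y0+i),(0,i*f+4),0,.35,(0,0,255),1); cv2.line(o,(22,i*f),(30,i*f),(0,0,255),1)
    return o
cv2.imwrite('pics/z1.png',np.vstack([z(a[0],195,140,60,20,10),z(a[0],195,200,60,35,10)]))
cv2.imwrite('pics/z2.png',z(a[1],175,130,65,65,9))
E
```

```text
(no output)
```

View pics/z1.png

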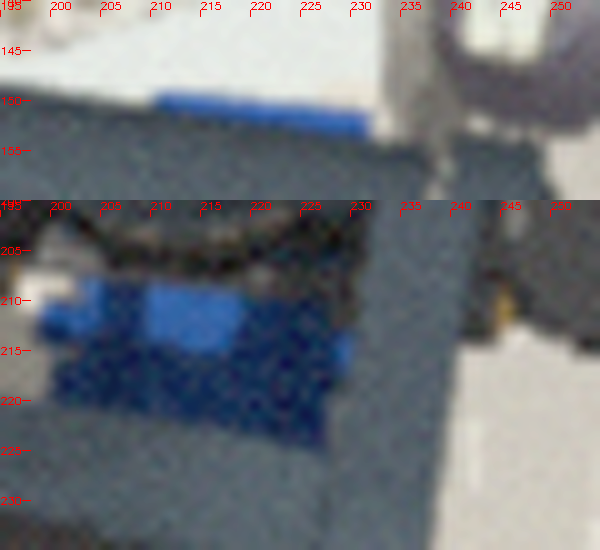

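View pics/z2.png

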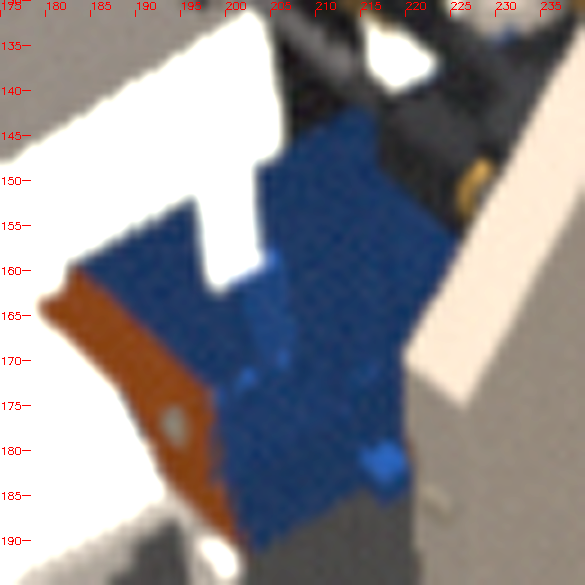

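```bash
python3 - <<'E'
from tp import *
s,R,p=tote()
L={'lipfar':(-97.5,0,38),'lipfarA':(-97.5,23,38),'lipfarB':(-97.5,-23,38),'footA':(38,38,-18),'footB':(38,-38,-18),'footface':(38,38,-18),'bot+':(72,17,-38),'bot2':(72,-17,-38),'lipA':(97.5,23,38),'lipB':(97.5,-23,38)}
for k,v in L.items():
    X=p+R@(np.array(v)/1e3); print(k,X,'top',proj('top',X)[0],'side',proj('side',X)[0])
X=p+R@(np.array((-97.5,0,38))/1e3)
print('obs lip far at z',X[2],back('top',(221,150.3),X[2]))
X=p+R@(np.array((38,0,-18))/1e3)
print('pred',X,'obs',back('top',(198.7,211.9),X[2]),back('top',(229.8,215.3),X[2]))
E
```

```text
lipfar [0.6025 0.0448 0.1805] top [221.8733 147.2668] side [254.9907 130.5179]
lipfarA [0.6001 0.0219 0.1795] top [232.5639 148.438 ] side [261.6084 135.769 ]
lipfarB [0.605  0.0676 0.1816] top [211.1615 146.0934] side [248.5291 125.3907]
footA [0.4629 0.0238 0.1258] top [232.604  213.1114] side [219.1052 183.6617]
footB [0.4709 0.0993 0.1292] top [198.5949 209.5889] side [198.9201 164.4262]
footface [0.4629 0.0238 0.1258] top [232.604  213.1114] side [219.1052 183.6617]
bot+ [0.431  0.0491 0.1075] top [221.6904 227.4619] side [201.546  191.1821]
bot2 [0.4345 0.0829 0.109 ] top [206.6994 225.9306] side [192.7299 182.3483]
lipA [0.4062 0.0422 0.1837] top [222.87   239.3927] side [191.2367 174.9669]
lipB [0.4111 0.0879 0.1857] top [201.0788 237.1905] side [178.637 162.495]
obs lip far at z 0.18054684661616027 [0.596  0.0466 0.1805]
pred [0.4669 0.0615 0.1275] obs [0.4658 0.0992 0.1275] [0.458  0.0299 0.1275]
```

```bash
python3 - <<'E'
from tp import *
q=lambda x,y,x0,y0,f=6:((x+.5)/f-.5+x0,(y+.5)/f-.5+y0)
Rv=Ro.from_euler('z',vy,degrees=True).as_matrix();pv=np.r_[V,.044]
for k,u,l in(('L',(313,450),(-97.5,23,38)),('R',(388,512),(-97.5,-23,38))):
    print(k,'side obs',back('side',q(*u,135,120),.082),'model',pv+Rv@(np.array(l)/1e3))
s,R,p=tote()
X=p+R@(np.array((97.5,-23,38))/1e3)
print('blue lip L pred',X,'obs',back('side',(179,163.5),X[2]))
X=p+R@(np.array((85,30,38))/1e3)
print('blue corner near pred',X,'px',proj('side',X),'obs',back('side',(198.5,174),X[2]))
E
```

```text
L side obs [0.414 0.085 0.082] model [0.4116 0.0889 0.082 ]
R side obs [0.413  0.0406 0.082 ] model [0.4066 0.0431 0.082 ]
blue lip L pred [0.4111 0.0879 0.1857] obs [0.4096 0.085  0.1857]
blue corner near pred [0.4179 0.034  0.1831] px [[198.1762 174.1383]] obs [0.4187 0.0338 0.1831]
```

Both cameras agree that the blue tote sits about 4.5 mm nearer the robot, relative to the vial tote, than predicted. I'll update the grasp offset and continue.

```bash
sed -i 's/pt=np.array(\[.5005,.2200,.038\])/pt=np.array([.505,.2192,.038])/' tp.py; python3 tp.py
```

```text
t 7.45 tote mid [0.5006 0.0579 0.1448] yaw 174.0209882113672 zaxis [ 0.0165 -0.0468  0.9988] open 0.6869400469240365 F [-0.0842  0.1245 -0.7515]
need mm [ 5.4352 -2.6212] spin -0.005602301148445517 z over stacked 40.79958899461462
foot z 122.98399795539753 foot z 120.02832392053423 foot z 125.11382881586009 foot z 122.15815478099678
```

Request:
apply_moves(steps=[{"x": 5, "y": -2, "z": -12, "spin": -0.005}])

```text
time_s: 7.55
position: [0.5069, 0.055, 0.1545]
tcp_rot: [[-0.11, -0.053, 0.992], [-0.993, 0.037, -0.108], [-0.031, -0.998, -0.057]]
force: [0.5, -0.8, -1.2]
opening: 0.685
```

```bash
python3 tp.py; python3 - <<'E'
from rig import imaging
imaging.capture('side')
E
python3 tp.py
```

```text
t 7.55 tote mid [0.5067 0.0564 0.1338] yaw 173.80426262465022 zaxis [ 0.0129 -0.0465  0.9988] open 0.685097587272776 F [ 0.4931 -0.787  -1.1877]
need mm [-0.6527 -1.0669] spin -0.0018197260869175546 z over stacked 29.800564946189198
foot z 112.19584145635231 foot z 109.23565070838518 foot z 113.98695572376886 foot z 111.02676497580171 
t 7.6 tote mid [0.5066 0.0559 0.1315] yaw 173.75920994303527 zaxis [ 0.0153 -0.0466  0.9988] open 0.6877547388881192 F [ 0.9262 -0.2933 -1.8821]
need mm [-0.5631 -0.6051] spin -0.0010334084558840013 z over stacked 27.503850023060288
foot z 109.74634469300483 foot z 106.80113528127774 foot z 111.77303637484445 foot z 108.82782696311737
```

Request:
apply_moves(steps=[{"x": -0.5, "y": -0.5, "z": -14, "spin": 0}])

```text
time_s: 7.7
position: [0.5082, 0.054, 0.1389]
tcp_rot: [[-0.11, -0.051, 0.993], [-0.993, 0.037, -0.108], [-0.031, -0.998, -0.055]]
force: [1.0, 0.9, -1.8]
opening: 0.687
```

```bash
python3 tp.py; python3 ov.py pics/ov2.png; python3 tp.py
```

```text
t 7.7 tote mid [0.508  0.0554 0.1182] yaw 173.7956989085296 zaxis [ 0.0111 -0.046   0.9989] open 0.686542090852784 F [ 1.011   0.8803 -1.7922]
need mm [-2.0119 -0.0889] spin -0.001670261044406631 z over stacked 14.197631922433409
foot z 96.69666658613973 foot z 93.75509203357333 foot z 98.30385773666556 foot z 95.36228318409917 
t 7.8 tote mid [0.5052 0.0556 0.1162] yaw 173.7813003802726 zaxis [ 0.0184 -0.0469  0.9987] open 0.6882906154449046 F [-0.561   0.7573 -1.5859]
need mm [ 0.8498 -0.2918] spin -0.0014189593188804663 z over stacked 12.21460800187163
foot z 94.26788516763884 foot z 91.32162784749192 foot z 96.60302660112903 foot z 93.65676928098212
```

View pics/ov2.png

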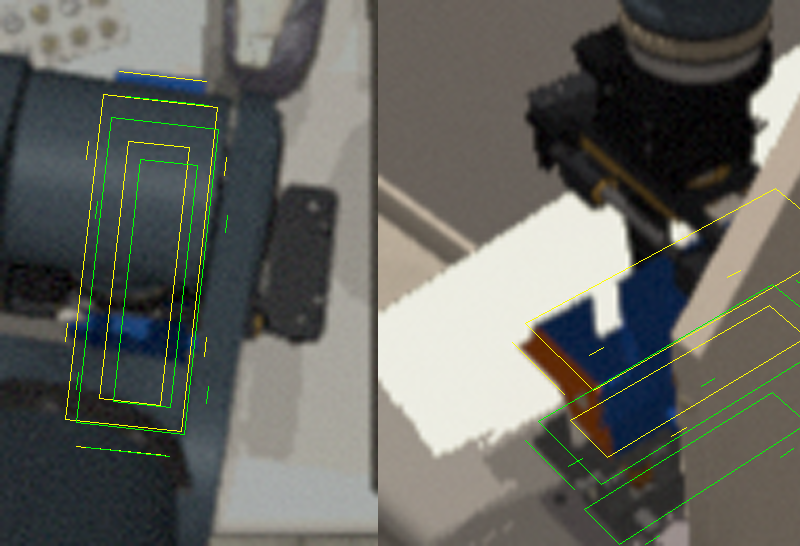

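Top view: the predicted lip line now lies on the blue lip (zoom (115–205, 72–80)). Lowering to contact.

Request:
apply_moves(steps=[{"x": 0, "y": 0, "z": -6, "spin": 0}])

```text
time_s: 7.9
position: [0.5063, 0.0543, 0.1313]
tcp_rot: [[-0.11, -0.057, 0.992], [-0.993, 0.038, -0.108], [-0.031, -0.998, -0.06]]
force: [0.7, -0.3, -0.9]
opening: 0.687
```

```bash
python3 tp.py; python3 - <<'E'
from rig import imaging
imaging.capture('side')
E
python3 tp.py
```

```text
t 7.9 tote mid [0.506  0.0556 0.1106] yaw 173.79477839018273 zaxis [ 0.0166 -0.0468  0.9988] open 0.6870448464079643 F [ 0.6832 -0.3009 -0.9291]
need mm [ 0.0083 -0.3158] spin -0.0016541949684286703 z over stacked 6.633135803259013
foot z 88.79346740914481 foot z 85.84520397139364 foot z 90.95622911201876 foot z 88.00796567426758 
t 7.95 tote mid [0.505  0.0557 0.1094] yaw 173.79189956777816 zaxis [ 0.0192 -0.047   0.9987] open 0.6847020041057295 F [-0.0426  0.1882 -1.7868]
need mm [ 1.0222 -0.3623] spin -0.0016039500388887716 z over stacked 5.425597401909455
foot z 87.42902998846307 foot z 84.48332050472222 foot z 89.84479135475884 foot z 86.89908187101798
```

Request:
apply_moves(steps=[{"x": 0.5, "y": 0, "z": -3, "spin": 0}])

```text
time_s: 8.05
position: [0.5061, 0.0543, 0.1273]
tcp_rot: [[-0.11, -0.059, 0.992], [-0.993, 0.038, -0.108], [-0.031, -0.998, -0.062]]
force: [-0.1, -0.4, -0.7]
opening: 0.688
```

```bash
python3 tp.py
```

```text
t 8.05 tote mid [0.5057 0.0557 0.1066] yaw 173.80073704169655 zaxis [ 0.0185 -0.0469  0.9987] open 0.6878296993957643 F [-0.0768 -0.4309 -0.7275]
need mm [ 0.2621 -0.4172] spin -0.0017581930563238108 z over stacked 2.601084322395253
foot z 84.6451789473221 foot z 81.6983135538317 foot z 86.9957644825132 foot z 84.04889908902278
```

Request:
apply_moves(steps=[{"x": 0, "y": 0, "z": -2.5, "spin": 0}])

```text
time_s: 8.15
position: [0.5059, 0.0545, 0.1249]
tcp_rot: [[-0.11, -0.059, 0.992], [-0.993, 0.038, -0.108], [-0.031, -0.998, -0.063]]
force: [-2.4, 1.3, 5.0]
opening: 0.687
```

```bash
python3 tp.py
```

```text
t 8.15 tote mid [0.5055 0.0559 0.1042] yaw 173.80045450687714 zaxis [ 0.0191 -0.0471  0.9987] open 0.686803088165518 F [-2.4436  1.3036  4.9626]
need mm [ 0.4672 -0.5579] spin -0.0017532618934736643 z over stacked 0.22772035499254994
foot z 82.24305689623039 foot z 79.28640047497252 foot z 84.64862269321607 foot z 81.69196627195821
```

Contact shows as +5 to 6 N upward at the expected height. I'll press very lightly, then look before letting go.

Request:
apply_moves(steps=[{"x": 0, "y": 0, "z": -1.5, "spin": 0}])

```text
time_s: 8.25
position: [0.5055, 0.0546, 0.124]
tcp_rot: [[-0.11, -0.06, 0.992], [-0.993, 0.038, -0.108], [-0.031, -0.997, -0.064]]
force: [-3.5, 2.0, 13.4]
opening: 0.688
```

```bash
python3 tp.py; python3 ov.py pics/ov3.png; python3 - <<'E'
from h import *
import cv2
a=imaging.capture('side')[:,:,::-1]
cv2.imwrite('pics/s3.png',cv2.resize(a[130:240,150:240],None,fx=6,fy=5.4,interpolation=2))
E
python3 tp.py
```

```text
t 8.25 tote mid [0.5052 0.056  0.1033] yaw 173.81095581311445 zaxis [ 0.0197 -0.0472  0.9987] open 0.6876739240630734 F [-3.4789  1.9806 13.4144]
need mm [ 0.8438 -0.6641] spin -0.0019365442630747982 z over stacked -0.6955348614655771
foot z 81.2820561508384 foot z 78.32487341064173 foot z 83.74947442755517 foot z 80.7922916873585 
t 8.4 tote mid [0.5052 0.056  0.1035] yaw 173.80991247227476 zaxis [ 0.0191 -0.0472  0.9987] open 0.6864323889985587 F [-1.9092  0.3491  4.5445]
need mm [ 0.7632 -0.7179] spin -0.0019183345302017484 z over stacked -0.5055571841159623
foot z 81.50653405109951 foot z 78.54746568330468 foot z 83.91940001004502 foot z 80.9603316422502
```

View pics/s3.png

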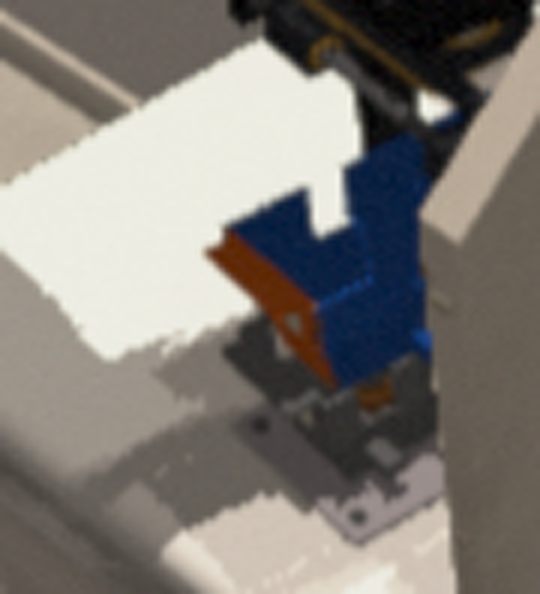

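View pics/ov3.png

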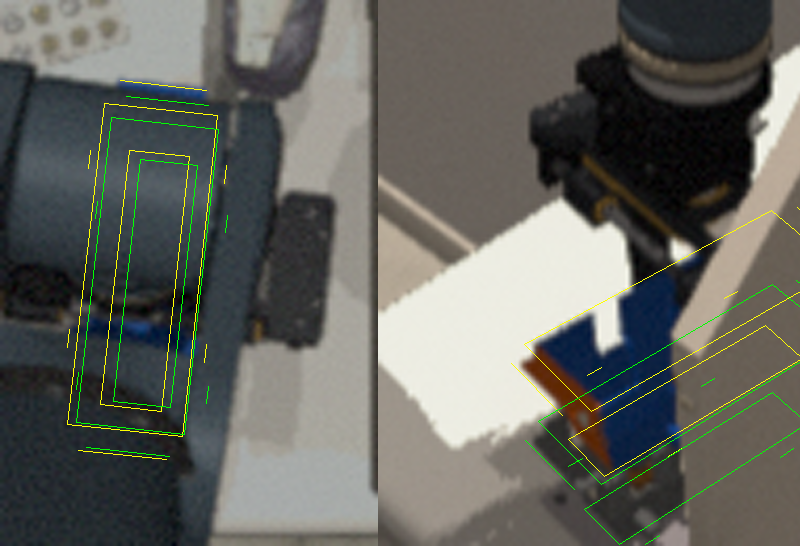

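The tote sits at stacked height with its feet on the rim and its orange end towards the robot. Letting go gently.

Request:
apply_moves(steps=[{"x": 0, "y": 0, "z": 0, "spin": 0}, {"x": 0, "y": 0, "z": 0, "spin": 0}, {"x": 0, "y": 0, "z": 0, "spin": 0}], grip=65)

```text
time_s: 8.7
position: [0.5069, 0.0545, 0.1248]
tcp_rot: [[-0.11, -0.056, 0.992], [-0.993, 0.037, -0.108], [-0.031, -0.998, -0.059]]
force: [0.6, -0.1, -0.1]
opening: 0.742
```

Request:
apply_moves(steps=[{"x": 0, "y": 0, "z": 0, "spin": 0}, {"x": 0, "y": 0, "z": 0, "spin": 0}, {"x": 0, "y": 0, "z": 0, "spin": 0}], grip=84)

```text
time_s: 9.0
position: [0.5074, 0.0543, 0.1247]
tcp_rot: [[-0.11, -0.055, 0.992], [-0.993, 0.037, -0.108], [-0.031, -0.998, -0.059]]
force: [0.1, 0.3, 0.1]
opening: 0.918
```

```bash
python3 st.py; python3 - <<'E'
from h import *
import cv2
a=[imaging.capture(c)[:,:,::-1] for c in('top','side')]
cv2.imwrite('pics/p11.png',np.hstack([cv2.resize(i,None,fx=4,fy=4,interpolation=2) for i in (a[0][130:260,185:275],a[1][120:250,150:250])]))
E
python3 st.py
```

```text
9.0 [0.5074 0.0543 0.1247] yaw -96.33259260455553 tilt [-0.0311 -0.9978 -0.0586] [0.1336 0.3127 0.1135] 0.9183668764399038 [ -7.4802  31.7049 101.9543   2.2429  49.7597  87.3   ]
9.1 [0.5073 0.0543 0.1247] yaw -96.3336866929454 tilt [-0.0311 -0.9978 -0.0587] [-0.4414 -0.2764  0.0937] 0.9468736336167913 [ -7.4794  31.7043 101.9581   2.2441  49.7624  87.301 ]
```

View pics/p11.png

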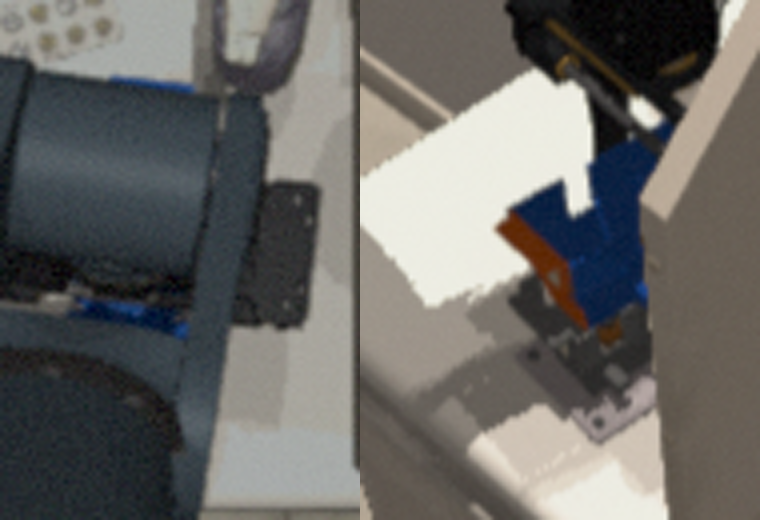

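Request:
apply_moves(steps=[{"x": 0, "y": 1, "z": 12, "spin": 0}, {"x": 0, "y": 0, "z": 14, "spin": 0}], grip=87)

```text
time_s: 9.3
position: [0.5058, 0.0555, 0.1503]
tcp_rot: [[-0.111, -0.06, 0.992], [-0.993, 0.038, -0.108], [-0.031, -0.997, -0.064]]
force: [0.2, -0.6, 0.1]
opening: 0.994
```

```bash
python3 st.py
```

```text
9.3 [0.5058 0.0555 0.1503] yaw -96.35339384537541 tilt [-0.0312 -0.9975 -0.0637] [ 0.2309 -0.5672  0.1404] 0.9941626442363579 [ -7.3714  29.3184 100.8517   2.1356  53.5339  87.6002]
```

Request:
apply_moves(steps=[{"x": 0, "y": 0, "z": 20, "spin": 0}, {"x": 0, "y": 0, "z": 30, "spin": 0}, {"x": 0, "y": 0, "z": 40, "spin": 0}, {"x": 0, "y": 0, "z": 40, "spin": 0}, {"x": 0, "y": 40, "z": 10, "spin": 0}, {"x": 0, "y": 45, "z": 0, "spin": 0}, {"x": 0, "y": 45, "z": 0, "spin": 0}, {"x": 0, "y": 45, "z": 0, "spin": 0}, {"x": 0, "y": 45, "z": 0, "spin": 0}, {"x": 0, "y": 0, "z": 0, "spin": 0}])

```text
time_s: 10.3
position: [0.5061, 0.2828, 0.3094]
tcp_rot: [[-0.116, -0.042, 0.992], [-0.993, 0.041, -0.114], [-0.036, -0.998, -0.047]]
force: [-0.2, -0.0, 0.5]
opening: 1.0
```

```bash
python3 st.py; python3 - <<'E'
from h import *
import cv2
a=[imaging.capture(c)[:,:,::-1] for c in('top','side')]
cv2.imwrite('pics/top12.png',a[0]);cv2.imwrite('pics/side12.png',a[1])
cv2.imwrite('pics/p12.png',np.hstack([cv2.resize(i,None,fx=4,fy=4,interpolation=2) for i in (a[0][130:260,185:275],a[1][120:250,150:250])]))
E
```

```text
10.3 [0.5061 0.2828 0.3094] yaw -96.67256252228341 tilt [-0.036  -0.9983 -0.0469] [-0.2459 -0.0239  0.4994] 1.0001907243845412 [ 16.604   22.5221  82.3863   3.0368  76.7654 112.4896]
```

View pics/p12.png

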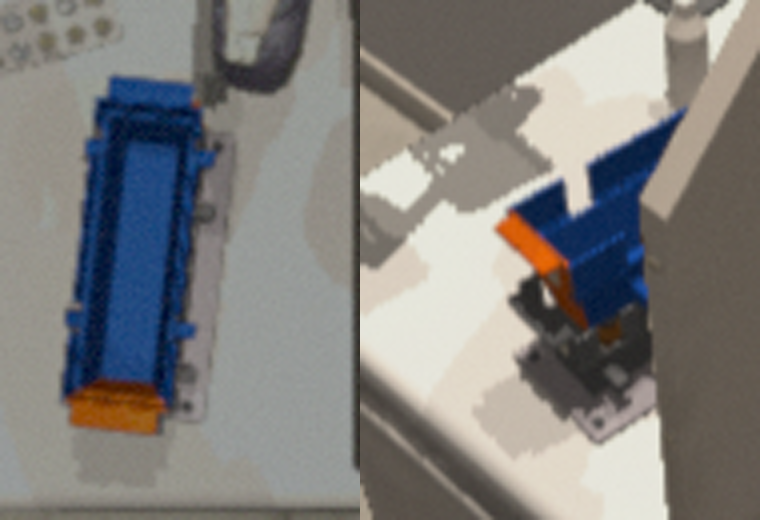

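View pics/top12.png

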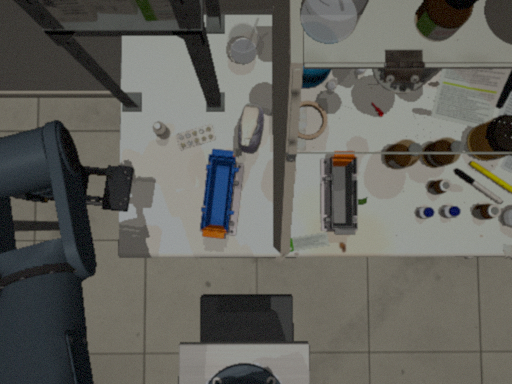

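```bash
cat > fc.py <<'E'
from h import *
import cv2
a=cv2.imread('pics/top12.png')
f=8
o=cv2.resize(a[140:245,195:250],None,fx=f,fy=f,interpolation=2)[:]
o=cv2.convertScaleAbs(o,alpha=1.5,beta=10)
cv2.imwrite('pics/fa.png',np.hstack([o[:330],o[-330:]]))
E
python3 fc.py
python3 - <<'E'
from h import *
q=lambda x,y,x0=185,y0=130,f=4:((x+.5)/f-.5+x0,(y+.5)/f-.5+y0)
A=back('top',q(150,79),.142);B=back('top',q(115,432),.142)
d=B-A;print((A+B)/2,np.linalg.norm(d),np.degrees(np.arctan2(d[1],d[0])))
C=back('top',q(236,133),.006);D=back('top',q(205,423),.006)
e=C-D;u=e/np.linalg.norm(e);n=np.array([-u[1],u[0],0])
print('plate right edge',np.linalg.norm(e),np.degrees(np.arctan2(e[1],e[0])),'centre',(C+D)/2+n*.045)
E
```

```text
[0.50643052 0.05585685 0.142     ] 0.19580653193547096 174.46081245672184
plate right edge 0.18074035836754135 -6.162500451352333 centre [0.50562918 0.05496694 0.006     ]
```

View pics/fa.png

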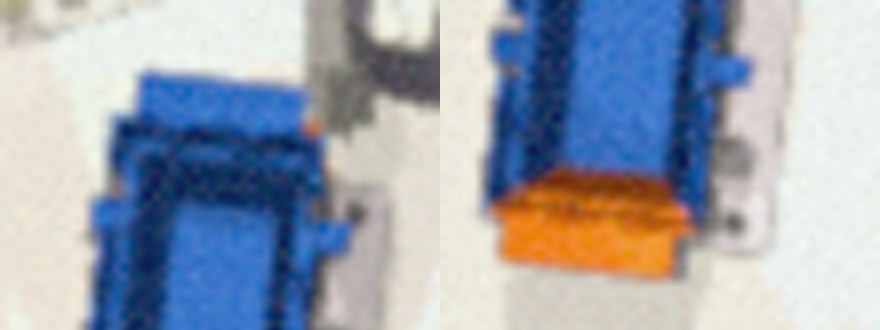

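The blue tote is centred to about 1 mm and 0.6° on the vial tote. Its length measures 195.8 mm at stacked rim height, so it's at the right height. The spare tote hasn't moved. Handing in.

```bash
python3 - <<'E'
from rig import job,read_state
print(job.hand_in(), read_state()['time_s'])
E
```

```text
the job is handed in; nothing more can be done
the job is handed in; nothing more can be done
```

The blue tote is stacked on the vial tote, turned so its orange end is opposite the grey one. I let go of it, backed the arm clear, and handed the job in. My last clock reading was 10.3 s of the 38 s allowed.

**Last checks, from the top camera after release:**
- **Position:** the blue tote is about 1 mm off the vial tote's centre. Its yaw is 174.5° against about 173.8° for an exact stack.
- **Height:** the rim measures 195.8 mm long (true 196 mm) at the stacked height, so the tote is not nested.
- **Level:** I judged this from the height match and by eye in the side view; I did not measure it.
- **Vial tote:** it stayed within about 1 mm of where it started.
- **Spare tote:** it looks untouched.
- **Forces:** the highest wrist reading I saw was about 14 N, when I set the tote down.

**What disagreed or went wrong:**
- **Cameras:** the two differ by about 3 mm, so I corrected the final position using the offset between the two totes within each picture. My first prediction from the grasp was about 4.5 mm off.
- **Tool tilt:** the gripper drifted to about 4° of tilt during the moves. The tote settled once released.
- **Refused call:** one move call was refused for missing keys, and nothing moved.

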